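# Castle nut of a cart wheel: tight, then on to the next slot

### The arm

A 7-joint arm with a two-finger parallel gripper is mounted at the origin on the work surface. World frame = base frame: x ahead of the robot, y to its left, z up, the work surface at z = 0. Lengths are in m, angles in rad, forces in N, time in s.
With the tool pointing down it reaches from about 0.4 to 0.9 m from the base axis. Payload 5.5 kg.
Tool frame: the origin (TCP) lies at the very end of the fingers, on their centre line; the grasp point (between the pads) lies 19 mm behind it; y points along the fingers, z is the direction in which the jaws open and shut, and the axes are right-handed (so a half turn about y gives the same grasp; the last joint's range is limited). The gripper opens to 92 mm and grips with 3 to 60 N. Pads are 19 mm wide; open, the fingers measure 130 mm over their backs; the gripper's body (75 mm by 190 mm) begins 47 mm behind the grasp point.
Start: joints at [1.498, 0.501, -0.427, 1.55, 0.221, 1.138, -0.21], TCP at [0.214, -0.614, 0.227] pointing down, gripper open.
Joint ranges: [-2.88, 2.88], [-0.31, 2.03], [-1.54, 1.56], [0.2, 2.42], [-1.41, 4.55], [0.19, 2.02], [-2.57, 2.57]. Speed limits (rad/s): [2.57, 2.57, 3.14, 3.14, 3.14, 3.14, 3.14].

### API

Orientations are given as a unit quaternion [x, y, z, w].
In Python, from workcell import env gives the robot as it stands. The module is installed in compiled form; this text tells all that it offers.
- The arm moves only by the shell command python3 -m inch 'ROWS' [OPENING]. ROWS is text: rows parted by semicolons, each of 4 numbers parted by spaces: the shift along the tool's x, y, z in mm, then the turn about the tool's y in degrees. A call has 1 to 5 rows; each row shifts and turns the commanded pose from where the row before left it, along the tool's axes as they then stand; what a row does not reach is not made up. A row lasts 1/10 s, in which the tool goes at most 50 mm and 8.59 degrees, less where a joint would pass 70% of its speed; a pose out of reach is approached as far as the arm can. A call with a gripper value outside its range is refused whole. OPENING is the closure in counts, from 0 (fully open) to 255 (shut), set as the call begins (- or left out, the last holds). The fingers move at their own pace and stop on an object; the grip force is fixed at half the most. Time passes only in rows, so rows that do not move let the fingers close. It gives the time, the measured TCP pose, the force and the opening at its end, in the units of the state.
- env.get_state(): the state, without advancing time (a new reading comes with each control period).
- env.snapshot(name): name is "side" or "top"; returns a dict with "img" (480x640x3 uint8, red, green, blue), "vfov" (degrees; the focal length in pixels is half the picture's height over the tangent of half this angle, whatever the lens; pixels are square), "cx", "cy" (the principal point, pixels), "view" (4x4, takes a point from world to camera coordinates). Camera axes: x right, y down, z forward; pixel columns grow to the right and rows downward; lengths in m; the calibration is good to about 2 mm. A picture is of the moment at which its call begins. There is no depth.
- env.finish_job(): hands the job in, once; it reports no verdict.
The state is a dict: "clock": time; "joint_positions": joint angles; "joint_velocities": joint speeds; "joint_torque": joint torques, N m; "position": TCP position; "ee_rot": TCP orientation; "wrist_force": force on the tool from outside, world axes, zero at the start; "ft_torque": the same for the moment, N m; "finger_gap": finger opening in m.
Only numpy, scipy, OpenCV 4.12 (cv2) and the standard library are available. Lean on these libraries where they do the work, as an engineer would, in place of code of your own. Each camera call takes 0.05 s, during which the arm holds its last target. There are 200 camera calls.

### The job

Tighten the castle nut of the cart wheel with the ring spanner that is on it: turn it clockwise (seen from above) until you feel it go tight on its washer, then keep tightening to the next slot that lines up with the cross hole of the axle, and no further, so that the split pin could go straight in. Then take the spanner off and lay it flat on the dark blue rubber mat, all of it on the mat, without disturbing the nut. Keep the gripper off the nut itself and leave everything else on the bench where it is.

Things in the scene. Friction and masses are not known exactly. Their poses are not given: they have to be found in the camera images.
- axle_hole (a point): Centre of the 6 mm cross hole in the upright M30 stub axle of a cart wheel, fixed to the bench; 114.5 mm above the bench, level with the nut's slots. x runs along the hole, z up the axle's axis. A white line painted across the axle's end (30 mm across, 124 mm above the bench) runs along the hole. The axle may stand at any turn to the nut.
- wheel: The cart wheel lying flat round the axle, yellow with a dark tyre, 200 mm across, tyre top 86 mm above the bench; it does not turn. Under it a green flange on a plywood board, 240 x 240 x 18 mm. Origin on the axis at bench height.
- nut: Brass-coloured castle nut, 46 mm over flats, hexagon 24 mm high, above it a crown of six lugs, 42 mm across, 9 mm high. Origin on the axis, at its underside, 86 mm above the bench. Slots 7 mm wide over the middle of the flats, every 60 degrees; x points through one. Turns in place, drags with about 0.8 N m; 10 to 70 degrees on it meets its washer and takes about 1.9. Stays where left.
- slot_a (a point): In the nut's axis, 114.5 mm above the bench; x runs through one pair of opposite slots.
- slot_b (a point): The same for the second pair of slots, 60 degrees anticlockwise from slot_a.
- slot_c (a point): The same for the third pair of slots, 120 degrees anticlockwise from slot_a.
- washer_mark (a point): A dab of red paint, 7 mm, near the rim of the plain steel washer (90 mm across, 4 mm thick) under the nut, 41.5 mm from the axis, 86 mm above the bench. The washer stands still while the nut is loose, turns with the nut once the nut is tight on it, and comes back with it if the nut is backed off.
- spanner: Flat steel ring spanner, loose, 0.36 kg, 10 mm thick. Its hexagonal ring (70 mm outside) sits round the nut with some 5 to 7 degrees and 1 mm of play either way, square on it when the handle points along a slot; it lies on washer and tyre, underside 86 mm above the bench; nut and axle stand up to 38 mm above that. Origin under the ring's centre, x along the handle (26 mm wide, ends 217 mm out), z up. Centre of mass about 94 mm out.
- spanner_grip (a point): In the middle of the handle's width and thickness, 120 mm from the ring's centre, 20 mm outside the tyre: free on both sides and below. The ring comes off the nut freely when the spanner is lifted straight up, level and centred on the nut; pulled askew it binds, and then drags the nut round.
- spanner_end (a point): In the middle of the handle, 210 mm from the ring's centre, 7 mm from its end.
- mat: Dark blue rubber tool mat, fixed, 340 mm along its x, 180 mm along its y, 4 mm thick. Origin at the centre of its underside, on the bench.
- sanding_block: Yellow sanding block, 112 x 62 x 33 mm, loose; bystander. Origin at the underside's centre.
- file: File with a wooden handle, 310 mm long, loose; bystander. Lies along its x.
- pin_box: Blue open box of split pins, 100 x 70 x 35 mm, loose; bystander.
- glue: White glue bottle with a red cap, 60 mm across, 170 mm high, loose; bystander.
- filler_tin: Steel tin of filler, 84 mm across, 85 mm high, loose; bystander.
- hammer: Hammer, loose, lying along its x; bystander.

How it is judged:
On the way:
1. the nut is tight on its washer and its next slot is in line with the cross hole (angle between the x axis of any of slot_a, slot_b, slot_c and the x axis of axle_hole, either way round below 0.07 rad and distance of washer_mark from where it was at the start of the episode between 0.0015 and 0.0505 m), for 0.3 s.
At the end, for the whole second after the job is handed in: A pair of slots in line with the cross hole within 4 degrees; the nut tightened past where it went tight, to the next slot (the washer has turned with it by 2 to 75 degrees); the spanner flat and at rest on the mat, wholly within its outline, the nut as it was left (all of step 1 and x of spanner in the frame of mat between -0.137 and 0.137 m and y of spanner in the frame of mat between -0.057 and 0.057 m and x of spanner_end in the frame of mat between -0.166 and 0.166 m and y of spanner_end in the frame of mat between -0.08 and 0.08 m and height (world z) of spanner below 0.009 m and height (world z) of spanner_end below 0.014 m and angle between spanner's own z axis and vertical below 0.06 rad and linear speed of spanner below 0.02 m/s); the robot touches nothing.
It fails at once if the gripper bears on the nut itself (contact force between the fingers and nut above 3 N).
It fails at once if a bystander (sanding block, file, box of split pins, glue bottle, filler tin, hammer) is moved by more than 25 mm (distance of any of sanding_block, file, pin_box, glue, filler_tin, hammer from where it was at the start of the episode above 0.025 m).
It also fails if it takes over 72 s, if anything falls off the work surface, if the arm or the gripper's body presses on something with over 40 N, if the wrist force passes 120 N, or if a joint passes its speed limit or range.

## Working session

There is one attempt and no reset: what is moved stays moved. The work goes in short steps, Python scripts to look and compute and a shell command to move; the robot and the scene stay as the last step left them, time stands still between calls to the robot, and variables do not carry over. Pictures are saved under pics/ and viewed, about 8 in all and at most 12, crops included, and the job is handed in when it is done.

```bash
mkdir -p pics
cat > h.py <<'E'
import numpy as np, cv2
from workcell import env
from scipy.spatial.transform import Rotation as R
def snap(n,f=None):
    s=env.snapshot(n)
    if f: cv2.imwrite('pics/'+f,s['img'][:,:,::-1])
    return s
def ray(s,u,v,z):
    h=s['img'].shape[0]; f=h/2/np.tan(np.radians(s['vfov'])/2)
    d=np.array([(u-s['cx'])/f,(v-s['cy'])/f,1]); V=np.array(s['view'])
    d=V[:3,:3].T@d; c=-V[:3,:3].T@V[:3,3]
    return c+d*(z-c[2])/d[2]
def proj(s,p):
    h=s['img'].shape[0]; f=h/2/np.tan(np.radians(s['vfov'])/2)
    V=np.array(s['view']); q=V[:3,:3]@np.array(p)+V[:3,3]
    return np.array([s['cx']+f*q[0]/q[2],s['cy']+f*q[1]/q[2]])
def st():
    s=env.get_state(); r=R.from_quat(s['ee_rot']).as_matrix()
    print('t',s['clock'],'p',np.round(s['position'],4),'gap',round(s['finger_gap'],4),'F',np.round(s['wrist_force'],1),'T',np.round(s['ft_torque'],2)); print(np.round(r,3)); print('q',np.round(s['joint_positions'],2))
    return s,r
E
python3 - <<'E'
from h import *
st()
for n in('top','side'):
    s=snap(n,n+'0.png'); V=np.array(s['view']); print(n,s['vfov'],s['cx'],s['cy'],-V[:3,:3].T@V[:3,3],np.round(V[:3,:3],2).tolist())
E
```

```text
t 0.0 p [ 0.2139 -0.6131  0.2257] gap 0.0916 F [-0.1 -0.   0.4] T [ 0.07 -0.04 -0.01]
[[-0.944 -0.001  0.33 ]
 [-0.33   0.002 -0.944]
 [-0.    -1.    -0.002]]
q [ 1.5   0.5  -0.43  1.55  0.22  1.14 -0.21]
top 45.63640386528825 316.22727435034125 236.97464172334944 [0.45606394 0.09631551 1.45054295] [[-0.02, -1.0, -0.0], [-0.99, 0.02, -0.1], [0.1, 0.0, -1.0]]
side 54.878425108566695 316.26154716657226 242.19266010232008 [0.35766535 1.12394462 0.6947059 ] [[-0.98, -0.2, -0.02], [-0.08, 0.5, -0.86], [0.18, -0.84, -0.51]]
```

View pics/top0.png

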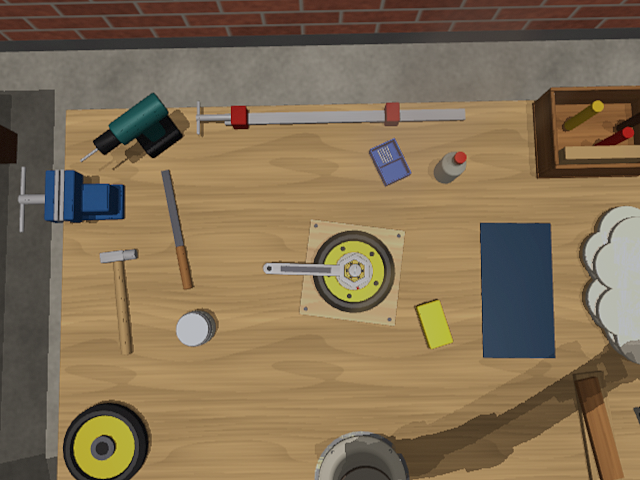

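View pics/side0.png

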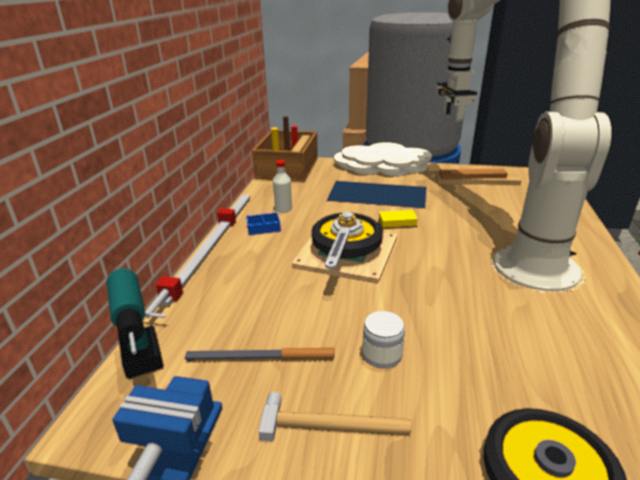

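The arm is clear of the wheel. The handle points left (+y) in the top view, from the nut at about (355,270) to its end at (268,268). The mat is at (517,290). I'll zoom in on the nut next.

Run:
```python
from h import *
s=snap('top'); im=s['img']
c=cv2.resize(im[240:305,315:400],None,fx=9,fy=9,interpolation=cv2.INTER_CUBIC); cv2.imwrite('pics/c1.png',c[:,:,::-1])
hsv=cv2.cvtColor(im,cv2.COLOR_RGB2HSV)
# mat
m=cv2.inRange(hsv,(95,80,20),(125,255,110)); m[:, :470]=0; m[:,570:]=0
m=cv2.morphologyEx(m,cv2.MORPH_OPEN,np.ones((3,3)))
c=max(cv2.findContours(m,0,2)[0],key=cv2.contourArea); b=cv2.boxPoints(cv2.minAreaRect(c))
P=np.array([ray(s,*q,.004) for q in b]); print('mat',b.round(1).tolist(),P.round(3).tolist(),P.mean(0), np.linalg.norm(np.diff(P,axis=0),axis=1))
# wheel yellow
m=cv2.inRange(hsv,(22,150,120),(35,255,255)); 
m[:,:310]=0;m[:,402:]=0;m[:225]=0;m[320:]=0
c=np.vstack([k for k in cv2.findContours(m,0,2)[0] if cv2.contourArea(k)>30]); (u,v),r=cv2.minEnclosingCircle(c); print('wheel',u,v,r,ray(s,u,v,.08))
# white line
w=cv2.inRange(im,(225,225,225),(255,255,255)); 
print('white in nut', [(x,y) for y,x in zip(*np.nonzero(w)) if 345<x<366 and 258<y<282][:60])
d=s['img'][240:300,340:375].astype(int); red=np.argwhere((d[:,:,0]-d[:,:,1]>70)&(d[:,:,0]-d[:,:,2]>70)&(d[:,:,1]<100)); print('red',(red+[240,340]).tolist())
```

```text
mat [[479.6000061035156, 223.0], [551.0, 221.39999389648438], [554.0, 357.0], [482.6000061035156, 358.6000061035156]] [[0.626, -0.318, 0.004], [0.626, -0.5, 0.004], [0.286, -0.487, 0.004], [0.286, -0.309, 0.004]] [ 0.45584837 -0.40336755  0.004     ] [0.18211926 0.3404128  0.17795231]
wheel 353.0489196777344 271.087158203125 30.57748794555664 [0.50700345 0.01278946 0.08      ]
white in nut []
red [[287, 357], [287, 358], [288, 357], [288, 358]]
```

View pics/c1.png

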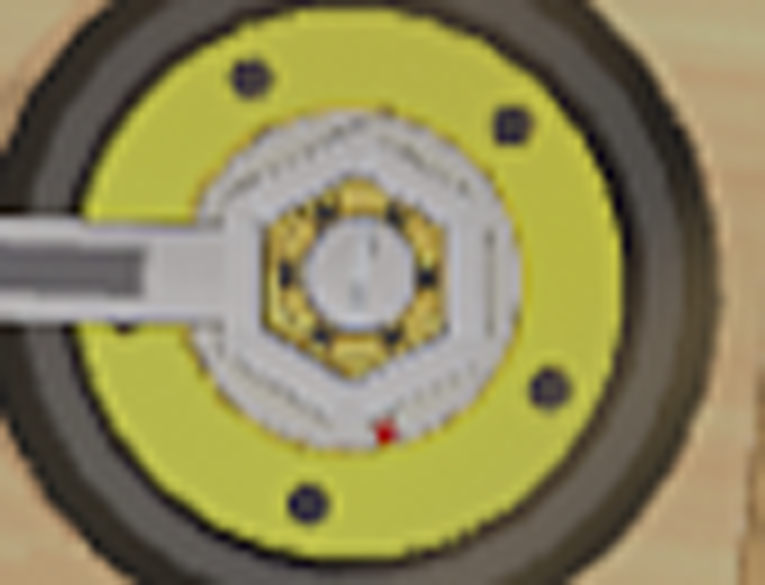

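The slots sit at about 0/60/120° in the image: dark gaps at (285,272), (427,278), (325,212), (396,215), (322,333) and (392,335) in the crop. The red mark is at (385,432). The line on the axle end is too faint to read, so I'll average a few frames and stretch the contrast.

Run:
```python
from h import *
fs=[env.snapshot('top')['img'].astype(float) for _ in range(6)]; print('std',np.std(fs,axis=0).mean())
a=np.mean(fs,0); g=a[258:283,343:368].mean(2)
print(g[6:18,8:22].round().astype(int))
def st_(g,lo,hi): return cv2.resize((np.clip((g-lo)/(hi-lo),0,1)*255).astype(np.uint8),None,fx=16,fy=16,interpolation=cv2.INTER_CUBIC)
s=env.snapshot('side'); b=s['img']; p=proj(s,[.505,.010,.124]); print(p)
u,v=p.round().astype(int); gs=b[v-12:v+13,u-12:u+13].astype(float).mean(2)
cv2.imwrite('pics/c2.png',np.hstack([st_(g,150,235),st_(gs,60,240)]))
```

```text
std 0.5458332827540737
[[ 70 106 144 140 149 134 116  54  63 113 126 112 160 164]
 [129 160 172 171 172 163 163 133  81 124 141 127 127 143]
 [166 174 166 168 171 150 173 171 137 108 150 140 117 139]
 [174 168 164 174 178 139 170 173 168 138 133 141 123 140]
 [170 167 168 176 181 155 171 171 173 163 106 156 124 142]
 [170 170 172 178 184 173 172 171 174 166  92 122  90 146]
 [173 173 174 182 185 173 172 172 175 164  73  46  74 146]
 [176 175 172 166 175 174 173 174 175 165  70  46  75 147]
 [178 178 172 153 165 176 175 174 176 168  94 114 108 147]
 [184 181 177 159 165 178 176 176 174 145 131 142 121 145]
 [177 188 182 176 177 180 181 183 158 115 148 139 113 143]
 [143 174 188 195 191 180 164 164 116 138 143 138 132 136]]
[348.8204686  213.24836133]
```

View pics/c2.png

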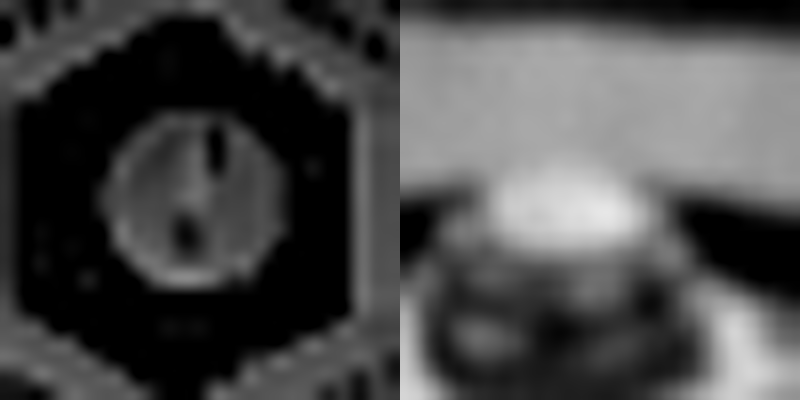

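The axle end's centre is at about (354.7,270.0). Marks on the line at about 18° right of image vertical give a first estimate, which I'll refine later. Next I'll measure the handle and work out the approach.

Run:
```python
from h import *
s=snap('top'); im=s['img']; hsv=cv2.cvtColor(im,cv2.COLOR_RGB2HSV)
m=cv2.inRange(hsv,(0,0,70),(180,45,255)); k=np.zeros_like(m); k[255:285,258:318]=m[255:285,258:318]
k=cv2.morphologyEx(k,cv2.MORPH_CLOSE,np.ones((3,3)))
c=max(cv2.findContours(k,0,2)[0],key=cv2.contourArea); print(cv2.boundingRect(c))
vs=[]
for u in range(270,300,2):
    v=np.nonzero(k[:,u])[0]; vs.append((u,v.min(),v.max()))
print(vs)
v=np.array(vs,float); P=np.array([ray(s,u,(a+b)/2,.096) for u,a,b in v]); f=np.polyfit(P[:,1],P[:,0],1); print('handle dir deg from +y toward +x',np.degrees(np.arctan(f[0])), 'x at y=.13',np.polyval(f,.13),'x at 0.01',np.polyval(f,.01))
print('end y',ray(s,cv2.boundingRect(c)[0],268,.09))
C=ray(s,354.7,270.,.124); print('axle',C, 'washer',ray(s,354.4,271.0,.086))
_,r=st(); pose=env.get_state()['position']
g=np.array([np.polyval(f,C[1]+.135),C[1]+.135,pose[2]]); print(g,'tool mm',1000*r.T@(g-pose))
```

```text
(263, 263, 55, 13)
[(270, np.int64(263), np.int64(273)), (272, np.int64(263), np.int64(273)), (274, np.int64(263), np.int64(273)), (276, np.int64(263), np.int64(273)), (278, np.int64(263), np.int64(273)), (280, np.int64(263), np.int64(273)), (282, np.int64(263), np.int64(274)), (284, np.int64(263), np.int64(274)), (286, np.int64(263), np.int64(274)), (288, np.int64(263), np.int64(274)), (290, np.int64(263), np.int64(274)), (292, np.int64(263), np.int64(274)), (294, np.int64(263), np.int64(274)), (296, np.int64(264), np.int64(274)), (298, np.int64(264), np.int64(274))]
handle dir deg from +y toward +x 3.195241422992227 x at y=.13 0.5135020364712803 x at 0.01 0.5068029923407419
end y [0.51829706 0.22785873 0.09      ]
axle [0.50781291 0.01157135 0.124     ] washer [0.50692356 0.00992345 0.086     ]
t 0.55 p [ 0.2142 -0.6137  0.2267] gap 0.0915 F [ 0.2  0.4 -0.3] T [0.04 0.02 0.04]
[[-0.944  0.     0.33 ]
 [-0.33   0.    -0.944]
 [-0.    -1.    -0.   ]]
q [ 1.5   0.5  -0.43  1.55  0.22  1.14 -0.21]
[0.51442714 0.14657135 0.22671192] tool mm [-5.33960306e+02  2.96531048e-02 -6.18862022e+02]
```

```bash
python3 -m inch '-31 0 -36 0;-31 0 -36 0;-31 0 -36 0;-31 0 -36 0;-31 0 -36 0'; python3 -m inch '-31 0 -36 0;-31 0 -36 0;-31 0 -36 0;-31 0 -36 0;-31 0 -36 0'; python3 -c "
from h import *
st()"
```

```text
clock: 1.05
position: [0.3018, -0.3909, 0.2269]
ee_rot: [0.118, -0.697, 0.697, -0.118]
wrist_force: [0.8, 0.5, -0.9]
finger_gap: 0.0917
clock: 1.55
position: [0.3888, -0.17, 0.2272]
ee_rot: [0.118, -0.697, 0.698, -0.118]
wrist_force: [0.3, -0.1, -0.3]
finger_gap: 0.092
t 1.55 p [ 0.3888 -0.17    0.2272] gap 0.092 F [ 0.3 -0.1 -0.3] T [-0.01 -0.06  0.04]
[[-0.944  0.001  0.329]
 [-0.329 -0.001 -0.944]
 [-0.    -1.     0.002]]
q [ 1.05  0.1  -0.74  2.08  0.08  0.99 -0.96]
```

```bash
python3 -m inch '-32 0 -37 0;-32 0 -37 0;-32 0 -37 0;-32 0 -37 0;-32 0 -37 0'; python3 -m inch '-32 0 -37 0;-32 0 -37 0;0 0 0 -8.5;0 0 0 -8.5;0 0 0 -8.5'; python3 -m inch '0 0 0 -8.5;0 0 0 -8.5;0 0 0 -8.5;0 0 0 -8.5;0 0 0 -8.1';python3 -c "
from h import *
_,r=st(); g=np.array([.5143,.1466,.085]); print(1000*r.T@(g-env.get_state()['position']), np.degrees(np.arctan2(r[1,0],r[0,0])))
s=snap('top','t2.png'); a=s['img'][258:283,343:368]
g=a.astype(float).mean(2);print(g[6:19,8:22].round().astype(int))
cv2.imwrite('pics/c3.png',cv2.resize(s['img'][200:320,260:420,::-1],None,fx=5,fy=5,interpolation=cv2.INTER_CUBIC))"
```

```text
clock: 2.05
position: [0.479, 0.0574, 0.2272]
ee_rot: [0.118, -0.697, 0.698, -0.118]
wrist_force: [0.1, -0.4, -0.7]
finger_gap: 0.0916
clock: 2.55
position: [0.5143, 0.1478, 0.2268]
ee_rot: [-0.272, 0.653, -0.653, 0.272]
wrist_force: [0.5, -0.2, -0.5]
finger_gap: 0.0917
clock: 3.05
position: [0.5146, 0.1466, 0.2269]
ee_rot: [0.487, -0.512, 0.512, -0.488]
wrist_force: [0.2, -0.9, 0.6]
finger_gap: 0.0916
t 3.05 p [0.5146 0.1466 0.2269] gap 0.0916 F [ 0.2 -0.9  0.6] T [-0.06 -0.07  0.  ]
[[-0.049  0.001  0.999]
 [-0.999 -0.    -0.049]
 [ 0.    -1.     0.001]]
q [ 0.56  0.51 -1.15  1.83  0.51  1.15 -0.82]
[-5.71691725e-02  1.41896358e+02 -3.38493051e-01] -92.83144481841433
[[ 62  78  92  95 112 105  72  38  67 118 129 114 161 165]
 [ 91 106 110 114 134 129 102  82  71 110 125 131 130 143]
 [107 111 106 114 135 121 109 110  90  69 114 149 122 142]
 [110 105 103 118 141 116 107 111 108  89  96 120 102 148]
 [108 106 106 122 139 113 108 111 112 103  72  99  87 123]
 [108 107 108 124 137 110 109 110 113 107  72  78  62  88]
 [108 108 111 129 137 108 110 111 113 106  63  26  47  92]
 [109 108 113 131 131 108 110 111 112 104  52  34  48  95]
 [111 109 115 129 124 109 111 110 113 105  59  75  75  96]
 [113 112 116 130 125 110 110 112 110  93  87  94  88  94]
 [110 115 120 138 125 111 113 115 101  78  95  91  79  92]
 [ 94 109 125 148 124 111 105 106  80  90  92  92  90  88]
 [ 61  77  92 106  91  88  69  65  55  91  94  92  87  74]]
```

View pics/c3.png

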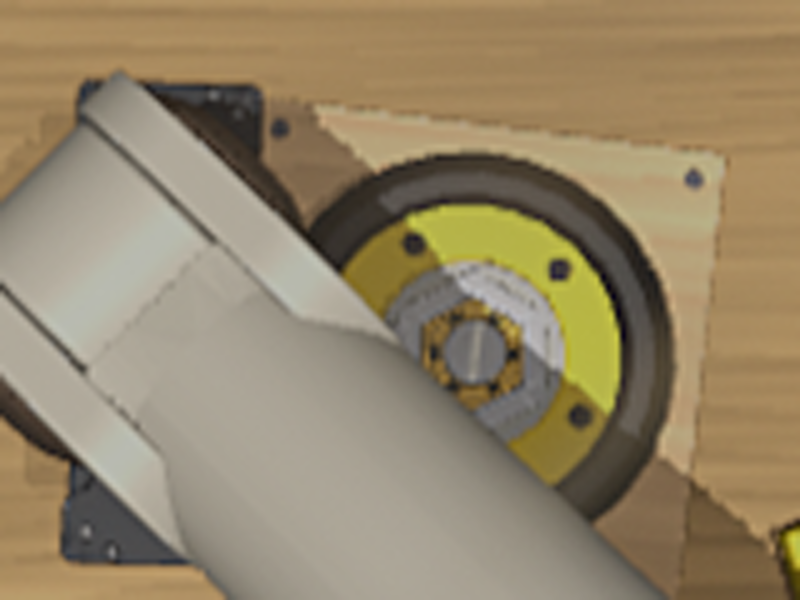

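The arm's shadow makes the line clear: it leans slightly right of image vertical, through (475,352) in the crop. I'll fit it in world coordinates, along with the slots.

```bash
cat >> h.py <<'E'
def line(s,bg=None):
    g=s['img'].astype(float).mean(2); pts=[]
    for v in range(265,276):
        w=g[v,350:359].copy(); b=np.median(w); w=np.clip(w-b-3,0,None); 
        if w.sum()>8: pts.append(((w*np.arange(350,359)).sum()/w.sum(),v))
    P=np.array([ray(s,*p,.124) for p in pts]); d=np.polyfit(P[:,0],P[:,1],1)
    return np.degrees(np.arctan(d[0])),P.mean(0),pts
E
python3 - <<'E'
from h import *
s=snap('top'); a,m,p=line(s); print('line azimuth',a,m,np.round(p,1).tolist())
c=np.array([[285,272],[427,278],[325,212],[392,335],[396,215],[322,333]])/9+[315,240]-.45
Q=[ray(s,*q,.116) for q in c]
for i in(0,2,4):
    d=Q[i+1]-Q[i]; print('slot',np.degrees(np.arctan2(d[1],d[0]))%180,np.linalg.norm(d),((Q[i]+Q[i+1])/2).round(4))
red=ray(s,357.5,287.5,.086); print('red',red,np.hypot(*(red-[.5072,.0105,.086])[:2]),np.degrees(np.arctan2(red[1]-.0105,red[0]-.5072)))
E
python3 -m inch '0 40 0 0;0 40 0 0;0 40 0 0;0 22 0 0;0 0 0 0'
python3 -m inch '0 0 0 0;0 0 0 0;0 0 0 0;0 0 0 0;0 0 0 0' 255
python3 -m inch '0 0 0 0;0 0 0 0;0 0 0 0'; python3 -c "
from h import *
_,r=st();print(np.degrees(np.arctan2(r[1,0],r[0,0])))"
```

```text
line azimuth -8.464937552666406 [0.50782021 0.01173748 0.124     ] [[355.3, 265.0], [355.2, 266.0], [355.0, 267.0], [354.8, 268.0], [354.7, 269.0], [354.6, 270.0], [354.5, 271.0], [354.3, 272.0], [354.4, 273.0], [354.2, 274.0], [354.0, 275.0]]
slot 86.42981029136914 0.03688299617791745 [0.5079 0.0125 0.116 ]
slot 27.157657707158222 0.036245395883770466 [0.5083 0.0118 0.116 ]
slot 146.47899582494958 0.036244633832610874 [0.5082 0.0117 0.116 ]
red [0.46752249 0.00358174 0.086     ] 0.04027614103323633 -170.1092069862466
clock: 3.65
position: [0.5121, 0.1456, 0.0819]
ee_rot: [-0.487, 0.515, -0.513, 0.483]
wrist_force: [1.0, -0.5, 0.1]
finger_gap: 0.0919
clock: 4.15
position: [0.5149, 0.1466, 0.0854]
ee_rot: [0.486, -0.513, 0.514, -0.486]
wrist_force: [-0.0, -0.8, -0.3]
finger_gap: 0.0565
clock: 4.45
position: [0.5144, 0.1467, 0.0847]
ee_rot: [0.486, -0.514, 0.514, -0.486]
wrist_force: [0.6, 0.0, -0.3]
finger_gap: 0.0323
t 4.45 p [0.5144 0.1467 0.0847] gap 0.0323 F [ 0.6  0.  -0.3] T [-0.04 -0.13 -0.01]
[[-0.055  0.     0.998]
 [-0.998  0.    -0.055]
 [-0.    -1.     0.   ]]
q [ 0.42  0.68 -0.97  1.94  0.71  0.92 -0.98]
-93.16403930882274
```

```bash
python3 -m inch '0 0 0 0;0 0 0 0;0 13 0 0;0 0 0 0' 120; python3 -m inch '0 0 0 0;0 0 0 0;0 0 0 0;0 0 0 0;0 0 0 0' 255
python3 -m inch '0 0 0 0;0 0 0 0;0 0 0 0;0 0 0 0'; python3 -c "
from h import *
s,r=st();print(np.degrees(np.arctan2(r[1,0],r[0,0])),1000*r.T@(np.array([.5078,.0115,.072])-s['position']))"
```

```text
clock: 4.85
position: [0.5133, 0.146, 0.07]
ee_rot: [-0.487, 0.514, -0.513, 0.485]
wrist_force: [0.0, 0.3, -0.1]
finger_gap: 0.0485
clock: 5.35
position: [0.5148, 0.1469, 0.0719]
ee_rot: [0.486, -0.514, 0.514, -0.486]
wrist_force: [0.9, 0.5, -1.1]
finger_gap: 0.0257
clock: 5.75
position: [0.5147, 0.1469, 0.0719]
ee_rot: [0.486, -0.513, 0.514, -0.486]
wrist_force: [0.8, 1.1, 0.1]
finger_gap: 0.0255
t 5.75 p [0.5147 0.1469 0.0719] gap 0.0255 F [0.8 1.1 0.1] T [ 0.12 -0.41  0.05]
[[-0.055  0.001  0.998]
 [-0.998  0.    -0.055]
 [-0.    -1.     0.001]]
q [ 0.4   0.69 -0.96  1.94  0.73  0.9  -0.99]
-93.15370668563057 [ 1.35550628e+02 -1.35118912e-01  5.62499370e-01]
```

```bash
cat > f.py <<'E'
from h import *
s,r=st.__wrapped__() if hasattr(st,'__wrapped__') else (env.get_state(),None)
r=R.from_quat(s['ee_rot']).as_matrix(); p=s['position']; C=np.array([.5078,.0115])
d=np.array(p[:2])-C; az=np.degrees(np.arctan2(d[1],d[0])); t=np.array([d[1],-d[0]])/np.linalg.norm(d)
F=np.array(s['wrist_force']); tcp=F[:2]@t
print('t %.2f az %.1f head %.1f rad %.4f z %.4f Ftan %.1f Frad %.1f M %.2f T'%(s['clock'],az,np.degrees(np.arctan2(-r[1,0],-r[0,0])),np.linalg.norm(d),p[2],tcp,F[:2]@d/np.linalg.norm(d),tcp*np.linalg.norm(d)),np.round(s['ft_torque'],2),'F',np.round(F,1))
E
for i in 1 ; do python3 -m inch '0.13 0 5.9 2.5;0.13 0 5.9 2.5;0.13 0 5.9 2.5;0 0 0 0' >/dev/null; python3 f.py; done
python3 -m inch '0.13 0 5.9 2.5;0.13 0 5.9 2.5;0 0 0 0' >/dev/null; python3 f.py
python3 -m inch '0.13 0 5.9 2.5;0.13 0 5.9 2.5;0 0 0 0' >/dev/null; python3 f.py
python3 -m inch '0.13 0 5.9 2.5;0.13 0 5.9 2.5;0 0 0 0' >/dev/null; python3 f.py
```

```text
t 6.15 az 80.0 head 79.4 rad 0.1357 z 0.0718 Ftan -1.7 Frad 1.3 M -0.24 T [0.2  0.28 0.4 ] F [-1.5  1.6  2.7]
t 6.45 az 75.0 head 74.4 rad 0.1358 z 0.0718 Ftan -2.5 Frad 2.4 M -0.34 T [0.37 0.37 0.31] F [-1.8  3.   3.1]
t 6.75 az 69.8 head 69.4 rad 0.1359 z 0.0718 Ftan -3.1 Frad 2.6 M -0.42 T [0.66 0.25 0.24] F [-2.   3.5  2.1]
t 7.05 az 64.7 head 64.4 rad 0.1359 z 0.0718 Ftan -2.3 Frad 2.7 M -0.31 T [0.88 0.14 0.17] F [-0.9  3.4  1.1]
```

```bash
sed -i "s/print('t/M0=-tcp*np.linalg.norm(d)+s['ft_torque'][2]; print('Mtot %.2f'%M0,end=' '); print('t/" f.py
python3 -m inch '0.13 0 5.9 2.5;0.13 0 5.9 2.5;0 0 0 0' >/dev/null; python3 f.py
python3 -m inch '0.13 0 5.9 2.5;0.13 0 5.9 2.5;0 0 0 0' >/dev/null; python3 f.py
python3 -m inch '0.13 0 5.9 2.5;0 0 0 0;0 0 0 0' >/dev/null; python3 f.py
python3 - <<'E'
from h import *
s=snap('top','t4.png'); cv2.imwrite('pics/c4.png',cv2.resize(s['img'][235:310,310:410,::-1],None,fx=8,fy=8,interpolation=cv2.INTER_CUBIC))
E
```

```text
Mtot 0.50 t 7.35 az 59.7 head 59.4 rad 0.1361 z 0.0718 Ftan -3.1 Frad 4.6 M -0.42 T [ 0.92 -0.06  0.08] F [-0.3  5.5 -0.3]
Mtot 0.31 t 7.65 az 54.7 head 54.4 rad 0.1361 z 0.0718 Ftan -1.7 Frad 5.0 M -0.23 T [ 0.96 -0.13  0.08] F [ 1.5  5.  -1. ]
Mtot 0.45 t 7.95 az 52.3 head 52.0 rad 0.1362 z 0.0718 Ftan -2.1 Frad 4.5 M -0.29 T [ 1.06 -0.18  0.16] F [ 1.   4.8 -2.1]
```

View pics/c4.png

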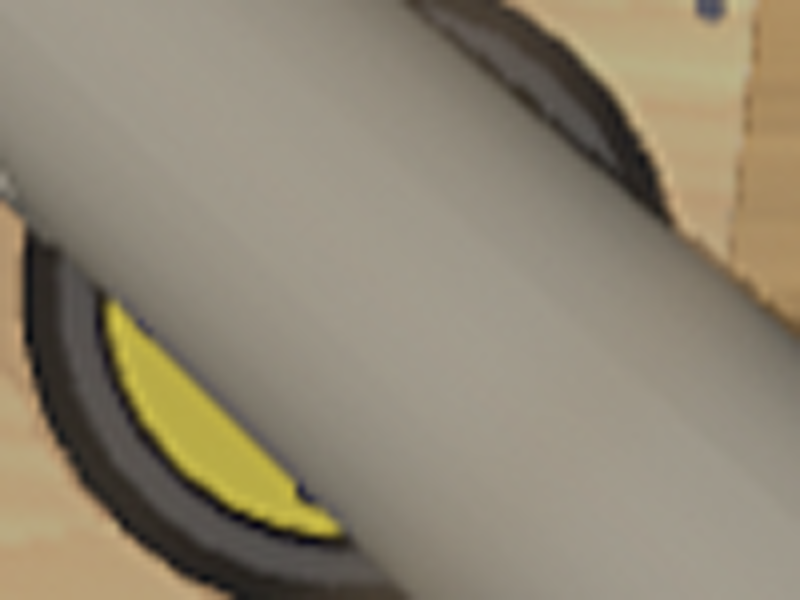

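The forearm hides the nut, so I'll go by feel. The moment is still about 0.5 N m, so the nut is loose. First possible stop is handle azimuth ≈ 45°.

```bash
python3 -m inch '0.13 0 5.9 2.5;0 0 0 0' >/dev/null; python3 f.py
python3 -m inch '0.13 0 5.9 2.5;0 0 0 0' >/dev/null; python3 f.py
python3 -m inch '0.08 0 4.7 2;0 0 0 0;0 0 0 0' >/dev/null; python3 f.py
```

```text
Mtot 0.58 t 8.20 az 49.7 head 49.4 rad 0.1362 z 0.0718 Ftan -3.0 Frad 4.7 M -0.41 T [ 1.11 -0.23  0.17] F [ 0.7  5.5 -0.7]
Mtot 0.43 t 8.40 az 47.2 head 46.9 rad 0.1362 z 0.0719 Ftan -2.0 Frad 3.9 M -0.27 T [ 1.16 -0.26  0.16] F [ 1.2  4.2 -1. ]
Mtot 0.46 t 8.70 az 45.3 head 45.0 rad 0.1363 z 0.0719 Ftan -2.2 Frad 5.8 M -0.30 T [ 1.15 -0.29  0.16] F [ 2.5  5.6 -2.1]
```

Still loose at the first line-up, so the target is the next one: nut +95°, handle ≈ -15°. I'll keep going and watch the moment.

```bash
R='x'; python3 -m inch '0.13 0 5.9 2.5;0.13 0 5.9 2.5;0 0 0 0' >/dev/null; python3 f.py
python3 -m inch '0.13 0 5.9 2.5;0.13 0 5.9 2.5;0 0 0 0' >/dev/null; python3 f.py
python3 -m inch '0.13 0 5.9 2.5;0.13 0 5.9 2.5;0 0 0 0' >/dev/null; python3 f.py
python3 -m inch '0.13 0 5.9 2.5;0.13 0 5.9 2.5;0 0 0 0' >/dev/null; python3 f.py
python3 -m inch '0.13 0 5.9 2.5;0.13 0 5.9 2.5;0 0 0 0' >/dev/null; python3 f.py
python3 -m inch '0.13 0 5.9 2.5;0.13 0 5.9 2.5;0 0 0 0' >/dev/null; python3 f.py
python3 -m inch '0.13 0 5.9 2.5;0.13 0 5.9 2.5;0 0 0 0' >/dev/null; python3 f.py
```

```text
Mtot 0.43 t 9.00 az 40.1 head 39.8 rad 0.1364 z 0.0719 Ftan -2.6 Frad 4.8 M -0.36 T [ 1.1  -0.53  0.07] F [ 2.   5.1 -2.1]
Mtot 0.56 t 9.30 az 35.1 head 34.8 rad 0.1365 z 0.0719 Ftan -3.8 Frad 5.8 M -0.52 T [ 1.07 -0.62  0.04] F [ 2.6  6.5 -2.7]
Mtot 0.88 t 9.60 az 30.6 head 29.9 rad 0.1366 z 0.0721 Ftan -3.9 Frad 5.4 M -0.53 T [ 1.37 -0.39  0.35] F [ 2.7  6.1 -0.1]
Mtot 1.33 t 9.90 az 26.1 head 25.0 rad 0.1367 z 0.0722 Ftan -5.9 Frad 5.5 M -0.81 T [ 1.72 -0.32  0.51] F [ 2.3  7.8 -0.1]
Mtot 1.44 t 10.20 az 21.3 head 20.0 rad 0.1367 z 0.0723 Ftan -7.1 Frad 6.1 M -0.97 T [ 1.84 -0.39  0.47] F [3.2 8.8 0.1]
Mtot 1.26 t 10.50 az 16.3 head 15.0 rad 0.1367 z 0.0723 Ftan -6.4 Frad 5.9 M -0.88 T [ 1.81 -0.59  0.39] F [ 3.9  7.8 -0.8]
Mtot 1.64 t 10.80 az 11.3 head 10.0 rad 0.1368 z 0.0724 Ftan -8.7 Frad 5.5 M -1.19 T [ 1.81 -0.8   0.45] F [ 3.7  9.6 -1.9]
```

The nut went tight at handle azimuth ≈ 32°, where the moment rose from about 0.5 to 1.4 N m. I'll continue to just short of the target and look.

```bash
python3 -m inch '0.13 0 5.9 2.5;0.13 0 5.9 2.5;0.13 0 5.9 2.5;0 0 0 0' >/dev/null; python3 f.py
python3 -m inch '0.13 0 5.9 2.5;0.13 0 5.9 2.5;0.13 0 5.9 2.5;0 0 0 0' >/dev/null; python3 f.py
python3 -m inch '0.13 0 5.9 2.5;0 0 0 0;0 0 0 0' >/dev/null; python3 f.py
python3 - <<'E'
from h import *
s=snap('top'); a=s['img'][235:310,310:410,::-1]; z=snap('side'); b=z['img'][185:260,295:395,::-1]
cv2.imwrite('pics/c5.png',np.vstack([cv2.resize(x,None,fx=4,fy=4,interpolation=cv2.INTER_CUBIC) for x in(a,b)]))
E
```

```text
Mtot 1.39 t 11.20 az 3.7 head 2.5 rad 0.1368 z 0.0725 Ftan -7.6 Frad 6.1 M -1.04 T [ 1.7  -1.03  0.35] F [ 5.6  8.  -1.5]
Mtot 1.48 t 11.60 az -3.8 head -5.0 rad 0.1369 z 0.0727 Ftan -8.3 Frad 4.9 M -1.13 T [ 1.65 -1.27  0.35] F [ 5.5  7.9 -1.8]
Mtot 1.42 t 11.90 az -6.2 head -7.4 rad 0.1369 z 0.0727 Ftan -7.6 Frad 5.2 M -1.04 T [ 1.68 -1.32  0.38] F [ 6.   7.  -2.2]
```

View pics/c5.png

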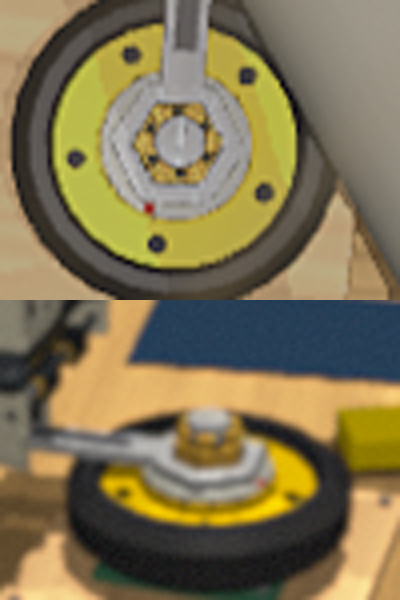

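The nut is visible again in the top view, with the slots as dark gaps round (180,143). The red dab has moved to (149,208) in the crop. I'll measure the slot phase from the six-fold intensity pattern, calibrated on the first picture.

```bash
cat >> h.py <<'E'
def slots(s,im=None,C=(.5080,.0118)):
    g=(s['img'] if im is None else im).astype(np.float32).mean(2); th=np.radians(np.arange(0,360,1.)); out=[]
    for r in(.0175,.0185,.0195):
        q=np.array([proj(s,[C[0]+r*np.cos(t),C[1]+r*np.sin(t),.117]) for t in th],np.float32)
        w=cv2.remap(g,q[:,0].reshape(1,-1),q[:,1].reshape(1,-1),cv2.INTER_CUBIC)[0]
        k=(-w*np.exp(6j*th)).mean(); out.append((round(np.degrees(np.angle(k))/6,1),round(abs(k),1)))
    return out
def redm(s,C=(.5072,.0105)):
    d=s['img'].astype(int); m=((d[:,:,0]-d[:,:,1]>60)&(d[:,:,0]-d[:,:,2]>50)&(d[:,:,1]<110)); m[:240]=0;m[305:]=0;m[:,:330]=0;m[:,385:]=0
    v,u=np.nonzero(m)
    if len(u)==0: return None
    w=(d[v,u,0]-d[v,u,1]).astype(float); P=ray(s,(u*w).sum()/w.sum(),(v*w).sum()/w.sum(),.086); return len(u),np.degrees(np.arctan2(P[1]-C[1],P[0]-C[0])),np.hypot(P[0]-C[0],P[1]-C[1])
E
python3 - <<'E'
from h import *
s=snap('top'); i0=cv2.imread('pics/top0.png')[:,:,::-1]
print('start',slots(s,i0),redm({**s,'img':i0})); print('now',slots(s),redm(s)); print('line',line(s)[:2])
E
```

```text
start [(np.float64(27.1), np.float64(21.6)), (np.float64(27.2), np.float64(25.5)), (np.float64(27.3), np.float64(22.3))] (4, np.float64(-170.44463090279677), np.float64(0.04044398729692555))
now [(np.float64(0.9), np.float64(22.8)), (np.float64(0.8), np.float64(23.8)), (np.float64(0.9), np.float64(20.6))] (4, np.float64(152.59821923286702), np.float64(0.04151614008086948))
line (np.float64(-10.051828321027452), array([0.50854439, 0.01311736, 0.124     ]))
```

```bash
python3 -m inch '0.13 0 5.9 2.5;0.13 0 5.9 2.5;0.13 0 5.9 2.5;0 0 0 0;0 0 0 0' >/dev/null; python3 f.py
python3 -m inch '0.09 0 4.7 2;0 0 0 0;0 0 0 0' >/dev/null; python3 f.py
python3 - <<'E'
from h import *
s=snap('top','t6.png');  print('now',slots(s),redm(s)); print('line',line(s))
E
```

```text
Mtot 1.35 t 12.55 az -13.8 head -15.0 rad 0.1369 z 0.0728 Ftan -7.8 Frad 4.9 M -1.07 T [ 1.49 -1.52  0.28] F [ 6.6  6.4 -3.2]
Mtot 1.60 t 12.85 az -15.6 head -16.9 rad 0.1370 z 0.0729 Ftan -9.0 Frad 6.4 M -1.24 T [ 1.53 -1.56  0.37] F [ 8.6  7.  -2.6]
now [(np.float64(-8.5), np.float64(23.2)), (np.float64(-9.2), np.float64(23.9)), (np.float64(-9.5), np.float64(19.6))] (3, np.float64(144.22785851944124), np.float64(0.04170286311579107))
line (np.float64(-10.89333432454515), array([0.50854778, 0.01328634, 0.124     ]), [(np.float64(354.6243386243387), 265), (np.float64(354.4736842105263), 266), (np.float64(354.8023255813954), 267), (np.float64(354.02521008403363), 268), (np.float64(354.59999999999997), 269), (np.float64(354.5966386554622), 270), (np.float64(354.2857142857143), 271), (np.float64(350.6666666666667), 272), (np.float64(353.4418604651163), 274), (np.float64(354.0145631067961), 275)])
```

Slots are at -9.1° against -8.5° for the line, so they're aligned. Next I'll swing the handle back into the middle of the play and unload it radially before lifting.

```bash
python3 -m inch '0.1 0 -5.2 -2.2;0.1 0 -5.2 -2.2;0 0 0 0' >/dev/null; python3 f.py
python3 -m inch '0.1 0 -5.2 -2.2;0 0 0 0;0 0 0 0' >/dev/null; python3 f.py
python3 -m inch '-0.7 0 0 0;0 0 0 0' >/dev/null; python3 f.py
python3 -m inch '-0.7 0 0 0;0 0 0 0' >/dev/null; python3 f.py
python3 -m inch '-0.7 0 0 0;0 0 0 0' >/dev/null; python3 f.py
python3 -c "
from h import *
s=snap('top');  print('now',slots(s),redm(s))"
```

```text
Mtot 0.16 t 13.20 az -12.4 head -12.7 rad 0.1368 z 0.0723 Ftan -4.2 Frad 5.1 M -0.58 T [ 0.49 -1.12 -0.42] F [ 5.9  3.  -2.3]
Mtot 0.14 t 13.50 az -10.6 head -10.6 rad 0.1363 z 0.0720 Ftan -3.6 Frad 3.9 M -0.49 T [ 0.57 -0.91 -0.35] F [ 4.5  2.8 -1.4]
Mtot 0.21 t 13.70 az -10.6 head -10.6 rad 0.1363 z 0.0720 Ftan -3.7 Frad 4.2 M -0.50 T [ 0.54 -0.93 -0.29] F [ 4.8  2.9 -1.2]
Mtot 0.03 t 13.90 az -10.6 head -10.6 rad 0.1363 z 0.0719 Ftan -3.4 Frad 3.1 M -0.46 T [ 0.52 -0.8  -0.42] F [ 3.6  2.7 -1.2]
Mtot 0.02 t 14.10 az -10.6 head -10.6 rad 0.1363 z 0.0719 Ftan -2.4 Frad 0.9 M -0.33 T [ 0.58 -0.27 -0.32] F [1.4 2.2 1.2]
now [(np.float64(-6.3), np.float64(24.4)), (np.float64(-6.6), np.float64(24.4)), (np.float64(-6.7), np.float64(18.6))] (3, np.float64(144.22895606549866), np.float64(0.041737396665867926))
```

```bash
python3 -m inch '-0.4 0 -0.6 0;0 0 0 0' >/dev/null; python3 f.py
python3 -m inch '0 0 -0.6 0;0 0 0 0;0 0 0 0' >/dev/null; python3 f.py
python3 -c "
from h import *
s=snap('top','t7.png');  print('now',slots(s),redm(s))
cv2.imwrite('pics/c7.png',cv2.resize(s['img'][245:300,325:390,::-1],None,fx=10,fy=10,interpolation=cv2.INTER_CUBIC))"
```

```text
Mtot -0.24 t 14.35 az -10.6 head -10.6 rad 0.1363 z 0.0718 Ftan -0.6 Frad -0.8 M -0.08 T [ 0.27  0.3  -0.32] F [-0.6  0.7  4.7]
Mtot -0.37 t 14.65 az -10.5 head -10.6 rad 0.1363 z 0.0717 Ftan 0.7 Frad -1.7 M 0.10 T [-0.01  0.46 -0.27] F [-1.8 -0.4  5.3]
now [(np.float64(-6.2), np.float64(24.3)), (np.float64(-6.6), np.float64(24.3)), (np.float64(-6.8), np.float64(18.6))] (3, np.float64(144.2329051229544), np.float64(0.041738024394375364))
```

View pics/c7.png

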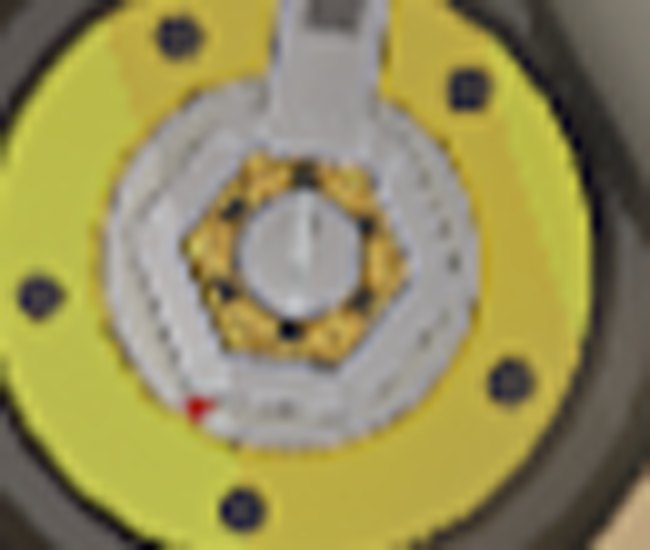

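The crop shows slots at (305,175) and (288,330), about 6.3° off image vertical. The painted line runs parallel through (305,195)–(293,310), so they're aligned. Now I'll lift straight up, gently.

```bash
python3 -m inch '0 -1.5 0 0;0 -1.5 0 0;0 0 0 0' >/dev/null; python3 f.py
python3 -m inch '0 -3 0 0;0 -3 0 0;0 0 0 0' >/dev/null; python3 f.py
python3 -m inch '0 -4 0 0;0 -4 0 0;0 0 0 0' >/dev/null; python3 f.py
python3 -c "
from h import *
s=snap('top');  print('now',slots(s),redm(s))"
```

```text
Mtot 0.03 t 15.00 az -10.2 head -10.5 rad 0.1363 z 0.0740 Ftan -0.6 Frad 0.6 M -0.08 T [ 0.11 -0.3  -0.05] F [ 0.6  0.5 -3.8]
Mtot 0.00 t 15.30 az -10.1 head -10.6 rad 0.1369 z 0.0811 Ftan 0.2 Frad 0.9 M 0.02 T [-0.04 -0.18  0.03] F [ 0.8 -0.3 -3.8]
Mtot 0.13 t 15.60 az -10.0 head -10.6 rad 0.1372 z 0.0896 Ftan -0.5 Frad 0.5 M -0.08 T [ 0.01 -0.07  0.06] F [ 0.6  0.4 -3.5]
now [(np.float64(-6.2), np.float64(24.3)), (np.float64(-6.5), np.float64(24.1)), (np.float64(-6.8), np.float64(18.5))] (3, np.float64(144.23004483602597), np.float64(0.04168906440612958))
```

The spanner came free: the wrist carries only its weight and the nut reading is unchanged. I'll lift clear.

```bash
python3 -m inch '0 -12 0 0;0 -20 0 0;0 -25 0 0;0 -25 0 0;0 -25 0 0' ; python3 -c "
from h import *
s=snap('top');  print('now',slots(s),redm(s))
_,r=st(); g=np.array([.501,-.405,.2]); print(1000*r.T@(g-env.get_state()['position']))"
```

```text
clock: 16.15
position: [0.6424, -0.0122, 0.1975]
ee_rot: [0.065, 0.704, -0.704, -0.065]
wrist_force: [0.7, -0.4, -3.5]
finger_gap: 0.0257
now [(np.float64(-6.4), np.float64(20.8)), (np.float64(-7.0), np.float64(17.3)), (np.float64(-8.0), np.float64(7.1))] (3, np.float64(144.23670737423896), np.float64(0.04169868976488481))
t 16.2 p [ 0.6451 -0.0118  0.2025] gap 0.0257 F [1.6 1.  1. ] T [ 0.13 -0.22 -0.02]
[[-0.983  0.007 -0.183]
 [ 0.183 -0.    -0.983]
 [-0.007 -1.    -0.001]]
q [ 0.4   0.55 -0.6   1.59  0.34  1.1  -2.04]
[ 69.73533537   1.51327828 412.89899446]
```

```bash
python3 -m inch '5 0 30 0;7 0 40 0;7 0 40 0;7 0 40 0;7 0 40 0';python3 -m inch '7 0 40 0;7 0 40 0;7 0 40 0;7 0 40 0;5 0 30 0'>/dev/null; python3 -m inch '4 0 20 -4.3;2 0 10 -4.3;0 0 0 0;0 0 0 0;0 0 0 0' >/dev/null; python3 -c "
from h import *
s=snap('top','t8.png');  print('now',slots(s),redm(s),line(s)[0])
_,r=st(); g=np.array([.501,-.405,.006]); print(1000*r.T@(g-env.get_state()['position']),np.degrees(np.arctan2(-r[1,0],-r[0,0])))"
```

```text
clock: 16.7
position: [0.5745, -0.1944, 0.1958]
ee_rot: [-0.065, -0.704, 0.704, 0.065]
wrist_force: [0.1, -0.4, -4.7]
finger_gap: 0.0254
now [(np.float64(-6.3), np.float64(25.4)), (np.float64(-6.6), np.float64(25.6)), (np.float64(-6.8), np.float64(19.9))] (3, np.float64(144.2268599261777), np.float64(0.041707518394330394)) -7.801827094228101
t 17.75 p [ 0.4982 -0.4009  0.1959] gap 0.026 F [ 0.7  0.1 -4.5] T [ 0.04 -0.14  0.01]
[[-0.999  0.    -0.033]
 [ 0.033  0.001 -0.999]
 [-0.    -1.    -0.001]]
q [ 1.04  0.54 -0.56  1.61  0.31  1.09 -1.21]
[ -2.87404785 189.84952009   4.14344025] -1.8991963457913337
```

View pics/t8.png

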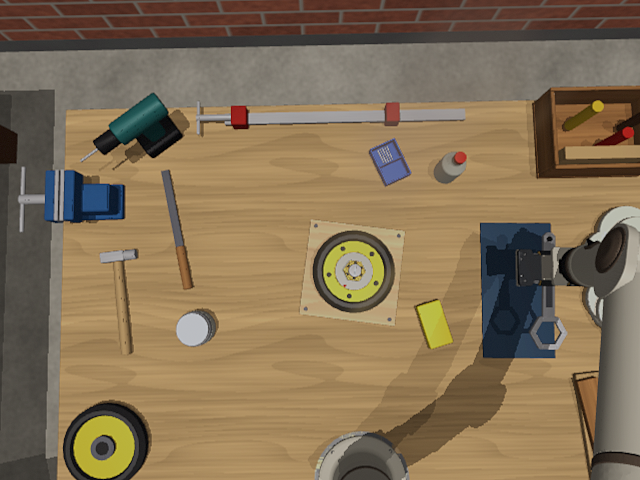

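The spanner is held level over the mat, handle along the mat's length; its offset in the image is just its height. On the nut, the slots read -6.6° and the line -7.8°. Lowering.

```bash
python3 -m inch '-2 40 4 0;0 40 0 0;0 40 0 0;0 35 0 0;0 20 0 0'>/dev/null;  python3 -m inch '0 8 0 0;0 0 0 0;0 0 0 0'; python3 -m inch '0 4 0 0;0 1.5 0 0;0 0 0 0'
```

```text
clock: 18.55
position: [0.5006, -0.4067, 0.0142]
ee_rot: [-0.013, -0.707, 0.707, 0.011]
wrist_force: [0.9, -0.8, -3.6]
finger_gap: 0.0257
clock: 18.85
position: [0.4994, -0.4069, 0.0078]
ee_rot: [-0.012, -0.707, 0.707, 0.012]
wrist_force: [1.3, 0.7, -3.8]
finger_gap: 0.0254
```

```bash
python3 -m inch '0 1.3 0 0;0 0 0 0'; python3 -m inch '0 0 0 0;0 0 0 0;0 0 0 0;0 0 0 0;0 0 0 0' 120;  python3 -m inch '0 0 0 0;0 0 0 0;0 0 0 0' ; python3 -m inch '0 -10 0 0;0 -30 0 0;0 -45 0 0;0 -45 0 0;0 -45 0 0'; python3 -m inch '0 0 45 0;0 0 45 0;0 0 45 0;0 0 45 0;0 0 0 0'
python3 - <<'E'
from h import *
s=snap('top','t9.png'); print(slots(s),redm(s),line(s)[0]); z=snap('side')
a=cv2.resize(s['img'][210:370,300:580,::-1],(560,320),interpolation=cv2.INTER_CUBIC); b=cv2.resize(z['img'][170:250,290:430,::-1],(490,280),interpolation=cv2.INTER_CUBIC); b=np.pad(b,((0,0),(0,70),(0,0)))
cv2.imwrite('pics/c9.png',np.vstack([a,b]))
hsv=cv2.cvtColor(s['img'],cv2.COLOR_RGB2HSV); m=cv2.inRange(hsv,(0,0,90),(180,60,255)); k=np.zeros_like(m); k[224:357,484:550]=m[224:357,484:550]
c=max(cv2.findContours(k,0,2)[0],key=cv2.contourArea); r=cv2.minAreaRect(c); b=cv2.boxPoints(r)
M=np.array([.4558,-.4034]); e=np.radians(-1.8); ex=np.array([np.cos(e),np.sin(e)]); ey=np.array([-ex[1],ex[0]])
for q in b: 
    d=ray(s,*q,.014)[:2]-M; print('box corner in mat',(d@ex).round(3),(d@ey).round(3))
E
```

```text
clock: 19.05
position: [0.4994, -0.4067, 0.0062]
ee_rot: [-0.012, -0.707, 0.707, 0.012]
wrist_force: [-0.1, -0.7, -2.6]
finger_gap: 0.0256
clock: 19.55
position: [0.4993, -0.4066, 0.0061]
ee_rot: [-0.012, -0.707, 0.707, 0.012]
wrist_force: [-0.4, -0.3, 0.6]
finger_gap: 0.0489
clock: 19.85
position: [0.4992, -0.4065, 0.0059]
ee_rot: [0.012, 0.707, -0.707, -0.012]
wrist_force: [0.7, 0.0, -0.6]
finger_gap: 0.049
clock: 20.35
position: [0.4992, -0.4063, 0.1834]
ee_rot: [-0.012, -0.707, 0.707, 0.012]
wrist_force: [0.1, -1.0, -0.3]
finger_gap: 0.0491
clock: 20.85
position: [0.4883, -0.5948, 0.1802]
ee_rot: [-0.015, -0.705, 0.708, 0.016]
wrist_force: [-0.2, -0.9, -0.5]
finger_gap: 0.0491
[(np.float64(-6.3), np.float64(25.2)), (np.float64(-6.6), np.float64(25.3)), (np.float64(-6.8), np.float64(19.7))] (3, np.float64(144.22824785069074), np.float64(0.041702915203054934)) -7.817694964709896
box corner in mat 0.123 0.033
box corner in mat 0.124 -0.045
box corner in mat -0.128 -0.039
box corner in mat -0.128 0.038
```

View pics/c9.png

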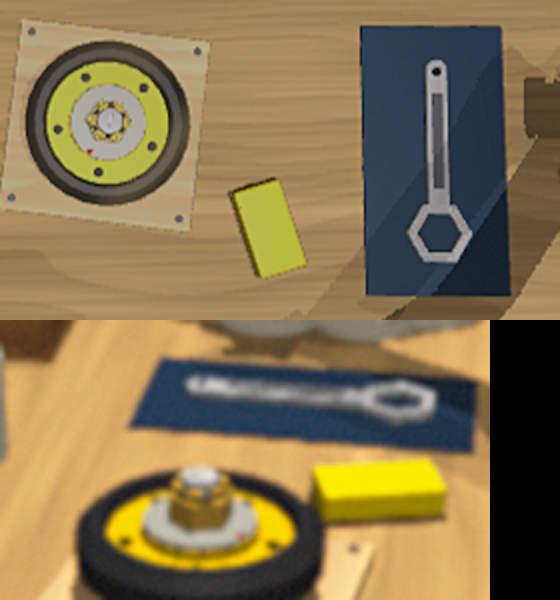

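The spanner lies flat and wholly on the mat: its outline runs x -0.128 to 0.124 and y -0.045 to 0.038 in the mat's frame. The bystanders are in place, so I'll hand in.

```bash
python3 -c "
from h import *
env.finish_job()"
```

```text
the job is handed in; nothing more can be done
```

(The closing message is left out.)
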